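# Close the induction chamber's front plate under its lapped rear cover

### The job

Close the anaesthesia induction chamber: pick up the loose steel cover plate (it has a black handle), tuck its far edge under the raised lip of the chamber's hinged rear cover without lifting that cover, and push the plate in squarely until you feel it press back the rubber seal hidden beneath. Then press the plate down flat on the front seal strip and finish while still holding it there, pressed flat and home, for a colleague to close the clamps. Leave the bottle, the vial and the nose cone where they stand.

Things in the scene. Friction and masses are not known exactly. Their poses are not given: they have to be found in the camera images.
- plate: Loose steel cover plate, 150 (its x) by 100 (its y) by 5 mm thick, about 0.2 to 0.3 kg, black bridge handle on top; at first flat on the bench, handle up. Origin: centre of its underside. +x points to the plain far edge, the one to tuck in; the handle stands at x = -25 mm, toward the other end. When home its axes lie along the chamber's.
- handle (a point): Centre of the handle's bar on the plate. The bar is 74 mm long along the plate's y, 12 mm thick along its x and 18 mm high (15 to 33 mm above the plate's underside), carried on two posts at its ends; grip its 12 mm from above, fingers closing along the plate's x.
- far_edge (a point): Middle of the plate's far edge, on its underside (plate x = +75 mm); axes as the plate's.
- chamber: Grey open box fixed to the bench, 210 (x) by 130 (y) by 75 mm high. Origin: centre of its underside; +x points to its rear, under the rear cover. Its rim is a flat flange at z = 75, on which the plate lies when flat. The mouth is open from x = -75 to -12. Two small clamps outside the side walls (x = -95 to -45, |y| 64 to 80) stand up to z = 93.
- ledge (a point): Centre of the flat ledge that crosses the chamber's mouth level with the rim, z = 75 mm, from x = -12 to 50 in the chamber's frame; axes as the chamber's. The part from x = -12 to 12 lies open in front of the lip, the rest is under the rear cover.
- lip (a point): Middle of the lower front edge of the rear cover's lip: chamber x = 12, z = 88 mm while shut. From there its underside slopes down to x = 22, z = 82, then runs level to the rear: a slot 7 mm high over the ledge, 115 mm wide between side flanges that start at x = 28.
- rear_cover (a joint): Hinge of the steel rear cover, at its rear edge (chamber x = 100 mm), rad: 0 shut, grows as the lip is raised (0.05 is about 4 mm at the lip). The cover is 130 mm wide, carries two brass hose barbs 29 mm high, weighs 0.35 kg and lies shut by its weight alone.
- rear_seal (a joint): How far the hidden rear seal is pressed back, m: 0 untouched, 0.005 at its hard stop. A springy rubber bar on the ledge under the cover; the face that meets the plate's far edge lies somewhere from x = 36 to 48 mm in the chamber's frame, differently each time, out of sight. To its stop takes about 4 N; there it is solid.
- front_seal (a joint): How far the front seal is pressed down, m: 0 untouched (top 5 mm above the rim), 0.005 flush with the rim, when the plate lies flat. A springy black rubber strip on the front flange, chamber x = -94 to -82 mm, 88 mm long along y; pressing it flush takes 6 N on the strip, about 8 N on the plate's handle.
- agent_bottle: Brown bottle with a purple cap, 45x48x132 mm, standing; origin at the centre of its underside. Bystander.
- vial_saline: Small clear vial with a blue cap, 24x24x53 mm, standing; origin at the centre of its underside. Bystander.
- nose_cone: Small black and grey ring-shaped gas mask, 31x31x35 mm; origin at the centre of its underside. Bystander.
Mind the look-alikes: they are no part of the job. There is more than one size of the plate; the one meant has the size given above.

How it is judged:
By the outcome, as a careful person would: the job done as asked, in the order asked, and still so for the second after the job is handed in, while the arm keeps its last pose, push and grip.
It also fails if it takes over 45 s, if anything falls off the work surface, if the arm or the gripper's body presses on something with over 40 N, if the wrist force passes 120 N, or if a joint passes its speed limit or range.

### The arm

A 6-joint arm with a two-finger parallel gripper is mounted at the origin on a cart in front of the work surface, level with it; the furniture and walls round the work are solid. World frame = base frame: x ahead of the robot, y to its left, z up, the work surface at z = 0. Lengths are in mm, angles in rad, forces in N, time in s.
With the tool pointing down it reaches from about 400 to 825 mm from the base axis. Payload 7 kg.
Tool frame: the origin (TCP) lies on the centre line of the jaws, within the pads' length; the fingertips stand 14 mm ahead of it and the grasp point (between the pads) lies 5 mm behind it (bot.tcp_to_tips is the distance from the TCP to the fingertips, in mm); z points along the fingers, y is the line along which they close (so a half turn about z gives the same grasp; the last joint's range is limited). The gripper opens to 88 mm and grips with 3 to 60 N. Pads are 19 mm wide; open, the fingers measure 130 mm over their backs; the gripper's body (78 mm by 193 mm) begins 47 mm behind the grasp point.
Start: joints at [1.496, 0.359, 0.012, 0, -1.224, -0.288], TCP at [239.56, 631.036, 240.561] pointing down, gripper open.
Joint ranges: [-3.07, 3.07], [-1.43, 2.12], [-1.02, 1.25], [-3.03, 1.67], [-3.05, -0], [-3.03, 3.03]. Speed limits (rad/s): [2.39, 2.39, 3.01, 3.14, 3.14, 3.14].

### API

Orientations are given as a unit quaternion [x, y, z, w].
In Python, from station import state, vision, bot, spotter gives the robot as it stands.
- The arm moves only by the shell command python3 -m handwheel 'ROWS'. ROWS is JSON, a list of rows, each a list of 7 numbers: the opening, from 0 (shut) to 1 (fully open), then the shift along the tool's x, y, z in units of 40 mm (1.0 is 40 mm), then the turn, a rotation vector about the tool's x, y, z in units of 8 degrees (1.0 is 8 degrees). In form: [[claw, x, y, z, ax, ay, az], ...]. A call has 1 to 20 rows; each row is the pose to reach, as a shift and turn from the pose commanded when the call began, along the tool's axes at that moment; what a row does not reach only later rows make up. A row lasts 1/8 s, in which the tool goes at most 62.5 mm and 10.7 degrees, less where a joint would pass 70% of its speed; a pose out of reach is approached as far as the arm can. A call with a gripper value outside its range is refused whole. The fingers move at their own pace and stop on an object; the grip force is fixed at half the most. Time passes only in rows, so rows that repeat a pose let the fingers close. It gives the time, the measured TCP pose, the force, the opening and the grip force at its end, in the units of the state.
- state(): the state, without advancing time (a new reading comes with each control period).
- vision.snapshot(name): name is "scene" or "top"; returns a dict with "color" (384x512x3 uint8, blue, green, red), "mtx" (3x3 intrinsics, pixels), "rvec" (rotation vector, rad) and "tvec" (3), from world to camera coordinates, as OpenCV has them. Camera axes: x right, y down, z forward; pixel columns grow to the right and rows downward; lengths in mm; the calibration is good to about 2 mm. A picture is of the moment at which its call begins. There is no depth.
- bot.sign_off(): hands the job in; it is judged then, once.
Trained networks look in a picture, given as the dict that the camera call returned (one of the last four; its "shot" number tells which), for a name from the list of things; names that differ only in an ending like _2 or _b are one class to them, and where a whole thing is asked for, a point or a joint stands for the part that bears it (a point fixed in the world has none). Each returns a list of dicts, best first, with "conf" (0 to 1); they miss things now and then, are a little off and sometimes report something else, mostly with a low value. They report only what shows in the picture. A call takes as long as a camera call. They do not tell look-alikes from the thing itself.
- spotter.outline_of(picture, target): "mask" (384x512 bool, what is visible of it) and "box" ([left, top, right, bottom] in pixels, round what is visible of it).
The state is a dict: "clock": time; "q": joint angles; "dq": joint speeds; "joint_torque": joint torques, N m; "position": TCP position; "tcp_rot": TCP orientation; "wrist_force": force on the tool from outside, world axes, zero at the start; "torque": the same for the moment, N m; "finger_gap": finger opening in mm; "finger_force": force on a finger pad.
Only numpy, scipy, OpenCV 4.12 (cv2) and the standard library are available. Lean on these libraries where they do the work, as an engineer would, in place of code of your own. Each camera call takes 0.05 s, during which the arm holds its last target. There are 200 camera calls.

## Working session

There is one attempt and no reset: what is moved stays moved. The work goes in short steps, Python scripts to look and compute and a shell command to move; the robot and the scene stay as the last step left them, time stands still between calls to the robot, and variables do not carry over. Pictures are saved under pics/ and viewed, at most 10 in all, crops included, and the job is handed in when it is done.

```bash
mkdir -p pics; ls
cat > h.py <<'E'
import numpy as np, cv2
from station import state, vision, bot, spotter
from scipy.spatial.transform import Rotation as R
E
python3 - <<'E'
from h import *
s=state(); print({k:np.round(v,3).tolist() for k,v in s.items()})
import pickle
for n in ("scene","top"):
    p=vision.snapshot(n); cv2.imwrite(f"pics/{n}0.png",p["color"])
    print(n,p["mtx"].tolist(),p["rvec"],p["tvec"])
    for t in ("plate","handle","chamber","rear_cover","front_seal","agent_bottle","vial_saline","nose_cone"):
        for r in spotter.outline_of(p,t): print(t,round(r["conf"],2),np.round(r["box"]).tolist())
E
```

```text
pics
{'clock': 0.0, 'q': [1.496, 0.359, 0.011, -0.0, -1.224, -0.288], 'dq': [0.002, 0.001, -0.0, -0.0, -0.001, -0.001], 'joint_torque': [-0.001, -58.272, 29.304, 6.997, 0.007, -0.0], 'position': [239.397, 630.597, 239.609], 'tcp_rot': [0.984, -0.18, -0.0, 0.001], 'wrist_force': [-0.192, -0.285, 0.785], 'torque': [-0.009, -0.01, -0.064], 'finger_force': 0.0, 'finger_gap': 87.498}
scene [[475.40755327139544, 0.0, 259.4114886022743], [0.0, 475.40755327139544, 197.3473505375944], [0.0, 0.0, 1.0]] [ 2.23013765 -0.50594999  0.22481431] [-531.82880989  191.92180015  930.56220543]
plate 0.96 [233.0, 245.0, 317.0, 304.0]
plate 0.58 [226.0, 210.0, 278.0, 242.0]
handle 0.8 [235.0, 250.0, 320.0, 305.0]
handle 0.6 [224.0, 211.0, 274.0, 247.0]
chamber 0.81 [199.0, 128.0, 291.0, 196.0]
rear_cover 0.64 [245.0, 130.0, 296.0, 164.0]
front_seal 0.45 [204.0, 145.0, 212.0, 165.0]
agent_bottle 0.65 [335.0, 189.0, 357.0, 242.0]
vial_saline 0.7 [381.0, 270.0, 394.0, 291.0]
vial_saline 0.38 [202.0, 127.0, 292.0, 194.0]
nose_cone 0.5 [201.0, 125.0, 296.0, 195.0]
nose_cone 0.41 [234.0, 250.0, 319.0, 306.0]
top [[359.7028935907799, 0.0, 255.39743185002618], [0.0, 359.7028935907799, 195.3774214488295], [0.0, 0.0, 1.0]] [ 2.17255466 -2.11116272  0.19407852] [-98.27563975 549.21383669 824.01764645]
plate 0.81 [276.0, 182.0, 321.0, 242.0]
plate 0.58 [224.0, 179.0, 252.0, 222.0]
handle 0.85 [280.0, 182.0, 317.0, 243.0]
handle 0.7 [225.0, 182.0, 253.0, 221.0]
chamber 0.94 [121.0, 122.0, 207.0, 218.0]
chamber 0.26 [277.0, 122.0, 296.0, 146.0]
rear_cover 0.58 [137.0, 116.0, 198.0, 168.0]
front_seal 0.75 [134.0, 199.0, 170.0, 211.0]
agent_bottle 0.77 [276.0, 120.0, 299.0, 148.0]
nose_cone 0.65 [345.0, 132.0, 355.0, 148.0]
nose_cone 0.36 [258.0, 257.0, 259.0, 263.0]
```

Run:
```python
import cv2
a=cv2.imread("pics/scene0.png"); b=cv2.imread("pics/top0.png")
cv2.imwrite("pics/scene0b.png",cv2.resize(a[100:330,170:450],None,fx=2.6,fy=2.6,interpolation=cv2.INTER_CUBIC))
cv2.imwrite("pics/top0b.png",cv2.resize(b[90:270,100:370],None,fx=2.9,fy=2.9,interpolation=cv2.INTER_CUBIC))
```

```text
(no output)
```

View pics/scene0b.png

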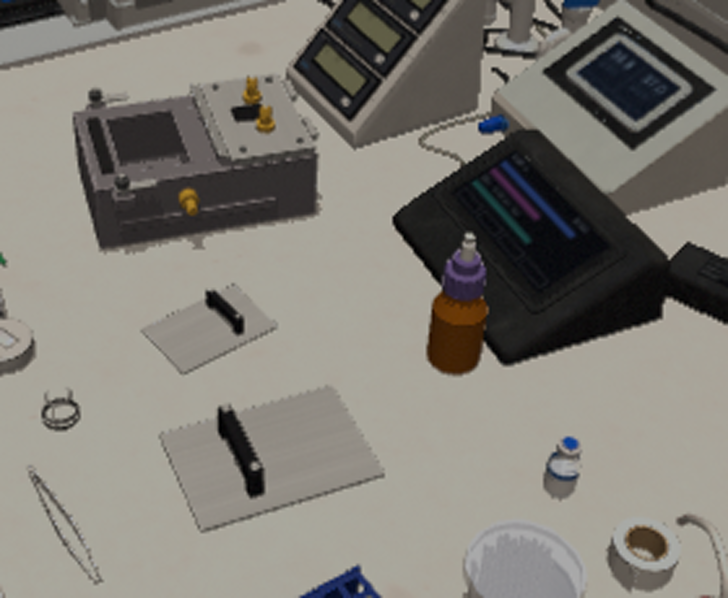

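View pics/top0b.png

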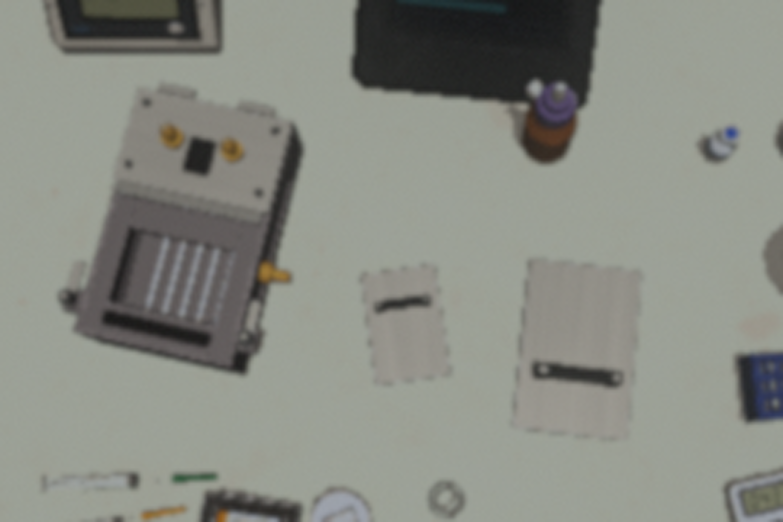

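The scene crop shows the chamber at upper left, with its mouth and black seal strip toward the left and the cover with brass barbs toward the right. The large plate is at crop (270,455), and the small look-alike plate is at (210,325). In the top crop the chamber is at (190,230), tilted about 12°. The large plate is at (577,348), handle at (577,374), so its far edge faces up in the picture.

```bash
cat >> h.py <<'E'
from scipy.optimize import least_squares
def proj(p,P): return cv2.projectPoints(np.asarray(P,float).reshape(-1,3),p["rvec"],p["tvec"],p["mtx"],None)[0].reshape(-1,2)
def place(v,P): # v=x,y,yaw,(z)
    P=np.asarray(P,float).reshape(-1,3); c,s=np.cos(v[2]),np.sin(v[2])
    z=v[3] if len(v)>3 else 0
    return np.c_[v[0]+c*P[:,0]-s*P[:,1], v[1]+s*P[:,0]+c*P[:,1], P[:,2]+z]
E
cat > fit.py <<'E'
from h import *
ps,pt=vision.snapshot("scene"),vision.snapshot("top")
S=lambda L:np.array(L)/2.6+[170,100]; T=lambda L:np.array(L)/2.9+[100,90]
def ray(p,uv,z):
    Rm=cv2.Rodrigues(p["rvec"])[0]; C=-Rm.T@p["tvec"].ravel(); d=Rm.T@np.linalg.inv(p["mtx"])@np.array([*uv,1]); return C+d*(z-C[2])/d[2]
def fit(obs,x0,name):
    def res(v): return np.concatenate([(proj(p,place(v,P))-uv).ravel()/w for p,P,uv,w in obs])
    for full in (0,1):
        v0=x0[:3+full]; r=least_squares(res,v0,loss="soft_l1"); print(name,np.round(r.x,3)); print(np.round(res(r.x).reshape(-1,2),1).tolist())
    return r.x
pl=[[75,50,5],[75,-50,5],[-75,-50,5],[-75,50,5]]; hd=[[-25,34,33],[-25,-34,33]]
c=ray(pt,T([577,348]),5); c2=ray(pt,T([585,264]),5); yaw=np.arctan2(*(c2-c)[1::-1]); print(c,c2)
vp=fit([(pt,pl+hd,T([[530,258],[641,270],[628,440],[513,428],[543,371],[615,378]]),1),
     (ps,pl+hd,S([[333,386],[384,474],[203,530],[162,436],[224,407],[256,467]]),1.3)],[c[0],c[1],yaw,0],"plate")
ch=[[-105,65,75],[-105,-65,75],[-94,44,80],[-94,-44,80],[-82,44,80],[-82,-44,80]]
c=ray(pt,T([190,230]),75); c2=ray(pt,T([210,130]),75); yaw=np.arctan2(*(c2-c)[1::-1])
vc=fit([(pt,ch,T([[75,330],[243,372],[103,322],[208,346],[107,311],[212,335]]),1),
     (ps,ch,S([[74,114],[97,190],[88,120],[103,174],[97,119],[113,172]]),1.3)],[c[0],c[1],yaw,0],"chamber")
def draw(p,name,box,f):
    im=cv2.resize(p["color"][box[1]:box[3],box[0]:box[2]],None,fx=f,fy=f,interpolation=cv2.INTER_CUBIC)
    def poly(v,P,col):
        q=(proj(p,place(v[:3],P))-box[:2]+.5)*f-.5; cv2.polylines(im,[np.round(q).astype(int)],len(P)>2,col,1)
    poly(vp,pl,(0,0,255)); poly(vp,hd,(0,255,0))
    for P in ([[-105,65,75],[-105,-65,75],[105,-65,75],[105,65,75]],[ch[i] for i in (2,3,5,4)],[[12,65,88],[12,-65,88]],[[-105,65,0],[-105,-65,0],[105,-65,0],[105,65,0]],[[-12,40,75],[-12,-40,75]],[[-75,40,75],[-75,-40,75]]): poly(vc,P,(0,0,255))
    cv2.imwrite(f"pics/{name}.png",im)
draw(pt,"ft",(110,105,340,255),3.4); draw(ps,"fs",(190,115,330,315),2.9)
E
python3 fit.py; python3 -c "
import cv2,numpy as np
a=cv2.imread('pics/ft.png');b=cv2.imread('pics/fs.png');print(a.shape,b.shape)"
```

```text
[ 524.61908207 -194.01378021    5.        ] [ 599.48596132 -200.54624189    5.        ]
plate [ 5.25710e+02 -1.96794e+02 -8.10000e-02]
[[0.4, -0.4], [1.0, -0.3], [0.9, -0.2], [0.6, -0.5], [-0.3, -1.2], [2.6, -0.5], [-1.0, -1.0], [-0.2, -0.7], [-1.4, -0.2], [-1.8, -1.0], [-0.6, -0.4], [-0.6, 0.7]]
plate [ 5.26601e+02 -1.95920e+02 -8.10000e-02 -4.12500e+00]
[[-0.0, -0.4], [0.4, -0.3], [0.2, -0.5], [0.1, -0.8], [-0.9, -1.4], [1.9, -0.7], [-0.9, -0.2], [-0.2, -0.0], [-1.2, 0.4], [-1.5, -0.4], [-0.4, 0.3], [-0.4, 1.4]]
chamber [ 6.07802e+02  1.31026e+02 -1.99000e-01]
[[0.7, 0.2], [-2.8, -1.6], [0.4, 0.1], [1.3, 0.4], [0.5, -1.1], [1.3, -0.8], [-1.1, -0.8], [-1.6, 0.2], [-1.0, -0.8], [-1.1, -1.0], [-0.0, -1.0], [-0.1, -1.0]]
chamber [ 6.08759e+02  1.33558e+02 -2.00000e-01 -5.27400e+00]
[[0.3, 0.1], [-3.5, -1.8], [0.1, -0.0], [0.6, 0.3], [0.1, -1.2], [0.6, -0.9], [-0.9, 0.1], [-1.5, 1.0], [-0.9, 0.1], [-0.9, -0.2], [0.1, -0.2], [-0.0, -0.1]]
(510, 782, 3) (580, 406, 3)
```

View pics/ft.png

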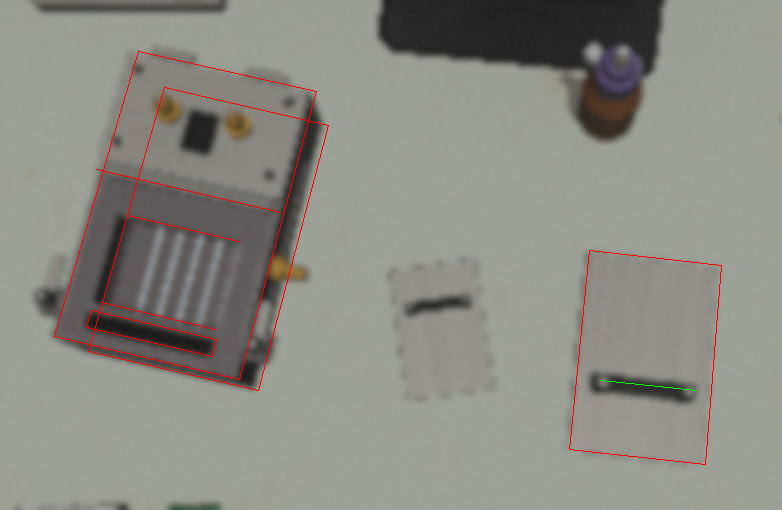

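View pics/fs.png

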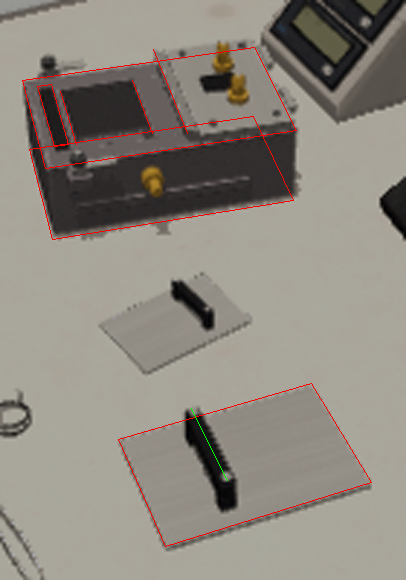

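The overlays match both pictures to about 1 px. That gives the plate at about (526,-196.5) with yaw -0.081, and the chamber at about (608,131.5) with yaw -0.199. Next I work out the hover above the handle.

```bash
cat >> h.py <<'E'
VP=[526.0,-196.5,-0.081]; VC=[608.0,131.5,-0.199]
def pose(yaw,tilt=0):  # tool pointing down, tool x at yaw-90deg; tilt raises the plate's near end
    return R.from_euler("z",yaw)*R.from_euler("y",tilt)*R.from_matrix(np.array([[0,-1,0],[-1,0,0],[0,0,-1.]]).T)
def rows(pos,rot,s=None):
    s=s or state(); R0=R.from_quat(s["tcp_rot"])
    d=R0.inv().apply(np.asarray(pos)-s["position"])/40; w=np.degrees((R0.inv()*rot).as_rotvec())/8
    print("row",np.round(d,3).tolist(),np.round(w,3).tolist())
E
python3 - <<'E'
from h import *
h=place(VP,[-25,0,0])[0]; print(h)
for z in (130,20.5): rows([h[0],h[1],z],pose(VP[2]))
E
```

```text
[ 501.08196767 -194.47721361    0.        ]
row [13.437, 16.973, 2.764] [0.0, -0.0, 9.232]
row [13.437, 16.973, 5.502] [0.0, -0.0, 9.232]
```

```bash
python3 -m handwheel '[[1,6.7,8.5,1.0,0,0,4.6],[1,6.7,8.5,1.0,0,0,4.6],[1,6.7,8.5,1.0,0,0,4.6],[1,6.7,8.5,1.0,0,0,4.6],[1,13.44,16.97,2.76,0,0,9.23],[1,13.44,16.97,2.76,0,0,9.23],[1,13.44,16.97,2.76,0,0,9.23],[1,13.44,16.97,2.76,0,0,9.23],[1,13.44,16.97,2.76,0,0,9.23],[1,13.44,16.97,2.76,0,0,9.23],[1,13.44,16.97,2.76,0,0,9.23],[1,13.44,16.97,2.76,0,0,9.23],[1,13.44,16.97,2.76,0,0,9.23],[1,13.44,16.97,2.76,0,0,9.23],[1,13.44,16.97,2.76,0,0,9.23],[1,13.44,16.97,2.76,0,0,9.23],[1,13.44,16.97,2.76,0,0,9.23],[1,13.44,16.97,2.76,0,0,9.23]]'
python3 - <<'E'
from h import *
h=place(VP,[-25,0,0])[0]
for z in (60,20.5): rows([h[0],h[1],z],pose(VP[2]))
E
```

```text
clock: 3.25
position: [501.5, -193.2, 130.8]
tcp_rot: [-0.679, 0.734, -0.0, 0.0]
wrist_force: [0.2, 0.8, -0.8]
finger_gap: 88.0
finger_force: 0.0
row [0.032, 0.009, 1.769] [-0.007, 0.001, 0.016]
row [0.032, 0.01, 2.757] [-0.007, 0.001, 0.016]
```

```bash
python3 -m handwheel '[[0.6,0.03,0,1.4,0,0,0],[0.6,0.03,0,2.2,0,0,0],[0.6,0.03,0.01,2.6,0,0,0],[0.6,0.03,0.01,2.75,0,0,0],[0.6,0.03,0.01,2.75,0,0,0],[0.6,0.03,0.01,2.75,0,0,0]]'
python3 - <<'E'
from h import *
h=place(VP,[-25,0,0])[0]
rows([h[0],h[1],20.5],pose(VP[2]))
p=vision.snapshot("scene"); cv2.imwrite("pics/g.png",cv2.resize(p["color"][200:330,200:360],None,fx=3.5,fy=3.5,interpolation=cv2.INTER_CUBIC))
E
```

```text
clock: 4.0
position: [501.4, -195.4, 21.1]
tcp_rot: [-0.678, 0.735, -0.001, 0.001]
wrist_force: [0.0, -0.1, 0.5]
finger_gap: 53.0
finger_force: 0.0
row [-0.021, 0.009, 0.015] [-0.011, 0.0, 0.005]
```

View pics/g.png

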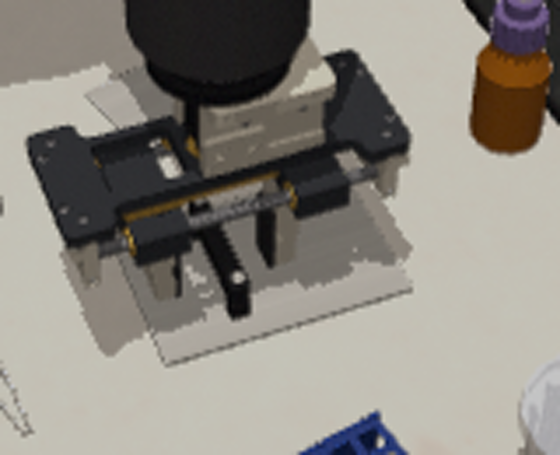

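The fingers at crop (165,260) and (280,235) straddle the handle bar at (225,265). I'll close and lift.

```bash
python3 -m handwheel '[[0,-0.02,0,0.01,0,0,0],[0,-0.02,0,0.01,0,0,0],[0,-0.02,0,0.01,0,0,0],[0,-0.02,0,0.01,0,0,0],[0,-0.02,0,0.01,0,0,0],[0,-0.02,0,0.01,0,0,0],[0,-0.02,0,-1,0,0,0],[0,-0.02,0,-2.5,0,0,0],[0,-0.02,0,-4,0,0,0],[0,-0.02,0,-4,0,0,0],[0,-0.02,0,-4,0,0,0],[0,-0.02,0,-4,0,0,0]]'
python3 - <<'E'
from h import *
# hover: far edge at chamber x=-30, z well above; plate tilt .05
s=state();print(np.round(s["wrist_force"],1),np.round(s["torque"],2))
t=place(VC,[-30-100,0,0])[0]; print(t)
rows([t[0],t[1],180],pose(VC[2]))
E
```

```text
clock: 5.55
position: [499.6, -194.6, 178.3]
tcp_rot: [-0.678, 0.735, 0.001, -0.001]
wrist_force: [0.3, 0.2, -2.4]
finger_gap: 11.8
finger_force: 30.0
[ 0.3  0.2 -2.4] [ 0.09 -0.01  0.01]
[480.56558158 157.19959146   0.        ]
row [-8.726, 1.187, -0.036] [0.025, 0.0, 0.844]
```

```bash
python3 -m handwheel '[[0,-4.36,0.6,-0.02,0,0,0.42],[0,-4.36,0.6,-0.02,0,0,0.42],[0,-4.36,0.6,-0.02,0,0,0.42],[0,-8.73,1.19,-0.04,0,0,0.84],[0,-8.73,1.19,-0.04,0,0,0.84],[0,-8.73,1.19,-0.04,0,0,0.84],[0,-8.73,1.19,-0.04,0,0,0.84],[0,-8.73,1.19,-0.04,0,0,0.84],[0,-8.73,1.19,-0.04,0,0,0.84],[0,-8.73,1.19,-0.04,0,0,0.84]]'
cat >> h.py <<'E'
ZP=21.0  # plate underside below TCP
def tool_for(fx,fz,tilt,fy=0,dyaw=0):
    """world TCP pose putting the plate's far edge at chamber (fx,fy,fz) with tilt"""
    yaw=VC[2]+dyaw; Rp=R.from_euler("z",yaw)*R.from_euler("y",tilt)
    f=place(VC,[fx,fy,fz])[0]; return f+Rp.apply([-100,0,ZP]), pose(yaw,tilt)
def far(s=None):
    s=s or state(); Rp=R.from_quat(s["tcp_rot"])*pose(0).inv()
    w=np.array(s["position"])+Rp.apply([100,0,-ZP]); d=w-[VC[0],VC[1],0]; c,n=np.cos(VC[2]),np.sin(VC[2])
    e=Rp.as_euler("ZYX")
    return np.r_[c*d[0]+n*d[1],-n*d[0]+c*d[1],d[2]].round(2), (e-[VC[2],0,0]).round(4)
def status(): 
    s=state(); f=R.from_euler("z",-VC[2]).apply(s["wrist_force"]); print("far",*far(s),"F_chamber",f.round(1),"clock",round(s["clock"],2),"M",R.from_euler("z",-VC[2]).apply(s["torque"]).round(2))
E
cat > look.py <<'E'
from h import *
import sys
ps,pt=vision.snapshot("scene"),vision.snapshot("top")
def draw(p,box,f):
    im=cv2.resize(p["color"][box[1]:box[3],box[0]:box[2]],None,fx=f,fy=f,interpolation=cv2.INTER_CUBIC)
    s=state();Rp=R.from_quat(s["tcp_rot"])*pose(0).inv()
    def pl(W,col): cv2.polylines(im,[np.round((proj(p,W)-box[:2]+.5)*f-.5).astype(int)],True,col,1)
    pl(Rp.apply([[100,50,5-ZP],[100,-50,5-ZP],[-50,-50,5-ZP],[-50,50,5-ZP]])+s["position"],(0,255,0))
    for P in ([[-105,65,75],[-105,-65,75],[105,-65,75],[105,65,75]],[[12,65,88],[12,-65,88]]): pl(place(VC,P),(0,0,255))
    return im
a=draw(ps,(190,80,310,210),3.3); b=draw(pt,(105,100,225,230),3.3)
cv2.imwrite(f"pics/{sys.argv[1]}.png",np.hstack([a,b])); status()
E
python3 look.py l1
```

```text
clock: 6.8
position: [481.6, 156.1, 181.6]
tcp_rot: [-0.633, 0.774, 0.0, -0.0]
wrist_force: [0.5, -0.2, -2.3]
finger_gap: 11.4
finger_force: 30.0
far [-28.75  -0.61 160.81] [-0.0004 -0.0001  0.0001] F_chamber [ 0.2 -0.1 -2.4] clock 6.9 M [ 0.09 -0.04  0.01]
```

View pics/l1.png

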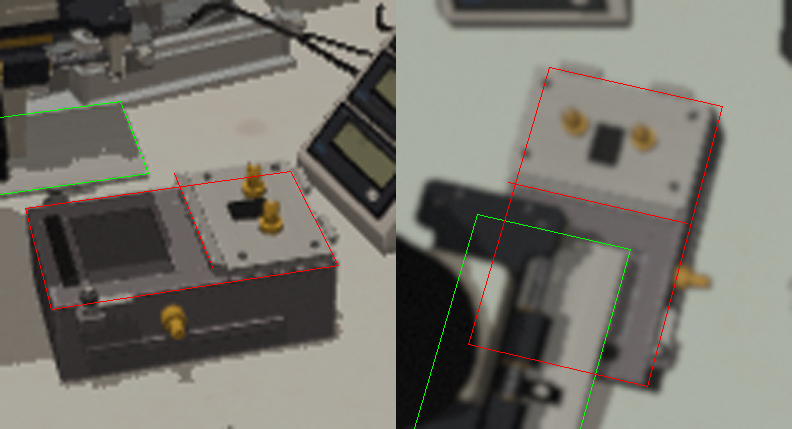

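The overlays match: the plate's far edge is at (122,101)–(148,172) in the left half, and the chamber and lip agree within 1–2 px. Next I tilt the plate and lower its far edge over the open ledge.

Run:
```python
from h import *
for fz in (100,80): rows(*tool_for(0,fz,0.05))
```

```text
row [-0.015, -0.748, 1.396] [-0.358, 0.001, -0.003]
row [-0.015, -0.748, 1.896] [-0.358, 0.001, -0.003]
```

```bash
python3 -m handwheel '[[0,-0.015,-0.75,0.5,-0.36,0,0],[0,-0.015,-0.75,1.4,-0.36,0,0],[0,-0.015,-0.75,1.7,-0.36,0,0],[0,-0.015,-0.75,1.9,-0.36,0,0],[0,-0.015,-0.75,1.9,-0.36,0,0],[0,-0.015,-0.75,1.9,-0.36,0,0]]'
python3 look.py l2
python3 - <<'E'
from h import *
for fz in (77,76,75,74): rows(*tool_for(0,fz,0.05))
E
```

```text
clock: 7.65
position: [511.5, 152.3, 106.9]
tcp_rot: [-0.634, 0.773, 0.019, -0.015]
wrist_force: [-0.0, 0.1, -2.6]
finger_gap: 11.8
finger_force: 30.0
far [ 0.12  1.44 80.91] [0.0014 0.0489 0.0012] F_chamber [ 0.4 -0.5 -2.7] clock 7.75 M [ 0.05 -0.2   0.02]
row [0.032, -0.002, 0.095] [-0.008, 0.008, 0.01]
row [0.032, -0.004, 0.12] [-0.008, 0.008, 0.01]
row [0.032, -0.005, 0.145] [-0.008, 0.008, 0.01]
row [0.032, -0.006, 0.17] [-0.008, 0.008, 0.01]
```

View pics/l2.png

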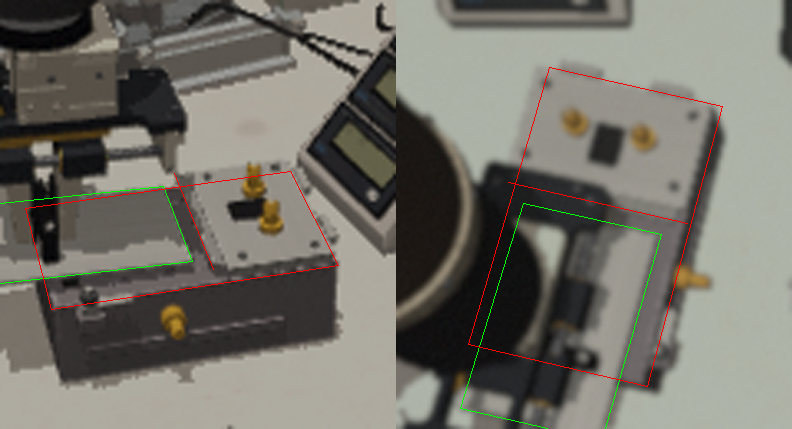

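The plate's far edge is at (165,188)–(193,262) in the left half, just in front of the lip at (175,175)–(213,265), parallel to it and centred. Now I'll lower it onto the ledge, watching the force.

```bash
python3 -m handwheel '[[0,0.02,0,0.06,0,0,0],[0,0.02,0,0.12,0,0,0],[0,0.02,0,0.12,0,0,0]]'; python3 -c "from h import *;status();status()"
python3 -m handwheel '[[0,0,0,0.03,0,0,0],[0,0,0,0.03,0,0,0]]'; python3 -c "from h import *;status()"
```

```text
clock: 8.12
position: [510.5, 151.0, 100.7]
tcp_rot: [-0.634, 0.773, 0.019, -0.016]
wrist_force: [0.0, 1.2, -2.4]
finger_gap: 12.0
finger_force: 30.0
far [-6.200e-01 -5.000e-02  7.468e+01] [ 0.0009  0.0506 -0.0003] F_chamber [-0.2  1.1 -2.4] clock 8.12 M [ 0.11 -0.26  0.02]
far [-6.200e-01 -5.000e-02  7.468e+01] [ 0.0009  0.0506 -0.0003] F_chamber [-0.2  1.1 -2.4] clock 8.12 M [ 0.11 -0.26  0.02]
clock: 8.38
position: [510.7, 151.1, 99.8]
tcp_rot: [-0.634, 0.773, 0.019, -0.016]
wrist_force: [-0.1, -0.4, -1.4]
finger_gap: 11.7
finger_force: 30.0
far [-0.44  0.1  73.8 ] [ 0.001   0.0502 -0.0001] F_chamber [-0.  -0.4 -1.4] clock 8.38 M [-0.03 -0.14 -0.06]
```

```bash
python3 -m handwheel '[[0,0,0,0.02,0,0,0],[0,0,0,0.02,0,0,0]]' >/dev/null; python3 -c "from h import *;status()"
python3 - <<'E'
from h import *
Rp=R.from_euler("y",0)
# unit advance along chamber x in tool axes for tilt .05
d=pose(0,.05).inv().apply([1,0,0]); print(d)
E
```

```text
far [-0.55  0.11 73.19] [0.0011 0.0502 0.0001] F_chamber [-2.1 -0.1  1.1] clock 8.62 M [-0.03  0.31 -0.05]
[ 0.         -0.99875026 -0.04997917]
```

Contact is at about 3.5 N. I'll ease off slightly and slide in under the lip.

```bash
python3 -m handwheel '[[0,0,0,-0.01,0,0,0],[0,0,-0.15,-0.02,0,0,0],[0,0,-0.3,-0.027,0,0,0],[0,0,-0.4,-0.032,0,0,0],[0,0,-0.4,-0.032,0,0,0]]' >/dev/null; python3 -c "from h import *;status()"
python3 -m handwheel '[[0,0,-0.1,-0.005,0,0,0],[0,0,-0.2,-0.01,0,0,0],[0,0,-0.25,-0.012,0,0,0],[0,0,-0.25,-0.012,0,0,0]]' >/dev/null; python3 -c "from h import *;status()"
```

```text
far [16.3   0.18 73.47] [0.0007 0.0496 0.0002] F_chamber [ 0.9  1.3 -0.7] clock 9.25 M [ 0.07 -0.67  0.01]
far [25.87  0.12 73.43] [0.0008 0.0499 0.0001] F_chamber [ 1.1 -0.3 -1.2] clock 9.75 M [ 0.03 -0.53  0.02]
```

```bash
cat >> h.py <<'E'
def avg(n=6):
    A=[];F=[]
    for i in range(n):
        vision.snapshot("top"); s=state(); rz=R.from_euler("z",-VC[2]); A.append(np.r_[rz.apply(s["wrist_force"]),rz.apply(s["torque"])]); f=far(s); F.append(np.r_[f[0],f[1]])
    print("F,M",np.mean(A,0).round(2),"sd",np.std(A,0).round(2),"far",np.mean(F,0).round(3),round(s["clock"],2))
E
python3 -c "from h import *;avg()"; python3 look.py l3
```

```text
F,M [ 0.66 -0.09 -0.97  0.07 -0.56 -0.01] sd [0.44 0.64 0.36 0.03 0.02 0.02] far [2.5703e+01 1.8500e-01 7.3488e+01 1.0000e-03 5.0000e-02 0.0000e+00] 10.05
far [25.54  0.17 73.47] [0.001  0.0501 0.0001] F_chamber [ 0.1  0.3 -0.8] clock 10.15 M [ 0.11 -0.61 -0.06]
```

View pics/l3.png

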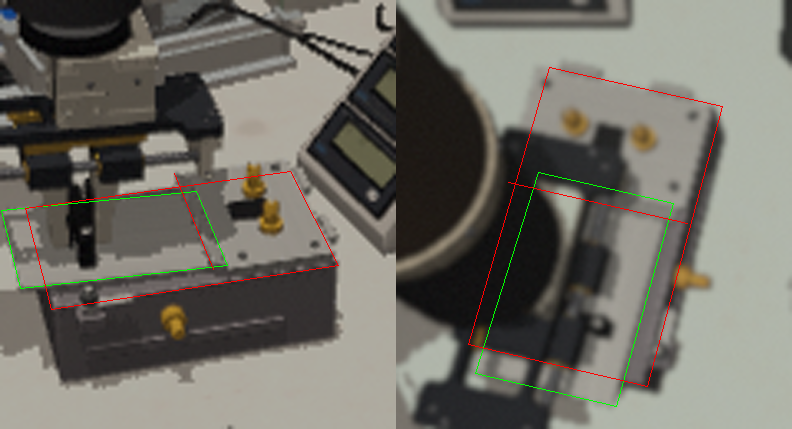

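```bash
cat > cover.py <<'E'
from h import *
a=cv2.imread("pics/scene0.png"); acc=[vision.snapshot("scene")["color"] for _ in range(2)]
b=np.mean(acc,0)
g=lambda i:np.float32(cv2.cvtColor(np.uint8(i),cv2.COLOR_BGR2GRAY))
for n,(l,t,r,bt) in {"barbs":(262,125,282,155),"rearright":(272,140,296,166),"backgr":(300,100,345,160)}.items():
    # sub-pixel template match (ECC)
    w=np.eye(2,3,dtype=np.float32); A,B=g(a)[t:bt,l:r],g(b)[t:bt,l:r]
    try: cc,w=cv2.findTransformECC(A,B,w,cv2.MOTION_TRANSLATION,None,None,3); print(n,round(cc,3),w[:,2].round(2))
    except cv2.error as e: print(n,"ecc fail")
# predicted motion of barb region for 2 mm at lip
p=vision.snapshot("scene")
for an in (0.025,): 
    P=np.array([[45,0,110.]]);d=P-[100,0,88]; c,s=np.cos(an),np.sin(an)
    Q=np.c_[100+c*d[:,0]+s*d[:,2]*1,d[:,1],88-s*d[:,0]+c*d[:,2]]
    print("2mm lift would be",(proj(p,place(VC,Q))-proj(p,place(VC,P))).round(2))
E
python3 cover.py
python3 -m handwheel '[[0,0,0,-0.01,0,0,0],[0,0,0,-0.01,0,0,0]]' >/dev/null; python3 -c "from h import *;avg(4)"
```

```text
barbs ecc fail
rearright ecc fail
backgr ecc fail
2mm lift would be [[ 0.22 -0.51]]
F,M [ 0.06  0.   -1.57  0.15 -0.23  0.  ] sd [0.46 0.52 0.61 0.03 0.04 0.05] far [ 2.5340e+01  3.5000e-02  7.3698e+01  1.0000e-03  5.1000e-02 -0.0000e+00] 10.75
```

```bash
sed -i 's/cv2.MOTION_TRANSLATION,None,None,3/cv2.MOTION_TRANSLATION,(3,60,1e-4),None,3/' cover.py; python3 cover.py
python3 - <<'E'
from h import *
# relative move keeping far edge fixed, tilt +d, advance a (chamber x), in tool axes at tilt .05
def rel(d,a,t0=0.05,dz=0):
    p0=R.from_euler("y",t0).apply([-100,0,ZP]); p1=R.from_euler("y",t0+d).apply([-100,0,ZP])+[a,0,dz]
    print(d,a,(pose(0,t0).inv().apply(p1-p0)/40).round(3),(np.degrees((pose(0,t0).inv()*pose(0,t0+d)).as_rotvec())/8).round(3))
rel(.008,0); rel(.008,4);rel(.008,8);rel(.008,12)
E
```

```text
barbs 1.0 [0.01 0.01]
rearright 1.0 [-0.    0.01]
backgr 1.0 [0. 0.]
2mm lift would be [[ 0.22 -0.51]]
0.008 0 [ 0.    -0.004 -0.02 ] [-0.057  0.     0.   ]
0.008 4 [ 0.    -0.104 -0.025] [-0.057  0.     0.   ]
0.008 8 [ 0.    -0.204 -0.03 ] [-0.057  0.     0.   ]
0.008 12 [ 0.    -0.304 -0.035] [-0.057  0.     0.   ]
```

The cover hasn't moved (0.01 px). I'll raise the tilt slightly and feel for the seal.

```bash
python3 -m handwheel '[[0,0,-0.004,-0.02,-0.057,0,0],[0,0,-0.104,-0.025,-0.057,0,0],[0,0,-0.204,-0.03,-0.057,0,0],[0,0,-0.204,-0.03,-0.057,0,0]]' >/dev/null; python3 -c "from h import *;avg(4)"
python3 -m handwheel '[[0,0,-0.075,-0.004,0,0,0],[0,0,-0.075,-0.004,0,0,0]]' >/dev/null; python3 -c "from h import *;avg(4)"; python3 cover.py | head -1
```

```text
F,M [ 0.35 -0.12 -2.01  0.12 -0.33 -0.01] sd [0.33 0.33 0.15 0.02 0.02 0.02] far [ 3.3640e+01  5.5000e-02  7.3765e+01  1.0000e-03  5.8000e-02 -0.0000e+00] 11.6
F,M [ 0.08  0.07 -2.    0.12 -0.33 -0.02] sd [0.47 0.28 0.4  0.03 0.01 0.01] far [3.6598e+01 1.3200e-01 7.3815e+01 1.0000e-03 5.8000e-02 0.0000e+00] 12.05
barbs 0.953 [-0.07  0.17]
```

```bash
for i in 1; do :; done
python3 -m handwheel '[[0,0,-0.075,-0.004,0,0,0],[0,0,-0.075,-0.004,0,0,0]]' >/dev/null; python3 -c "from h import *;avg(3)"
python3 -m handwheel '[[0,0,-0.05,-0.003,0,0,0],[0,0,-0.05,-0.003,0,0,0]]' >/dev/null; python3 -c "from h import *;avg(3)"
python3 -m handwheel '[[0,0,-0.05,-0.003,0,0,0],[0,0,-0.05,-0.003,0,0,0]]' >/dev/null; python3 -c "from h import *;avg(3)"; python3 cover.py | head -2
```

```text
F,M [ 0.28  0.38 -1.78  0.14 -0.35  0.01] sd [0.34 0.22 0.27 0.01 0.04 0.02] far [3.968e+01 1.430e-01 7.380e+01 1.000e-03 5.800e-02 0.000e+00] 12.6
F,M [ 0.74 -0.18 -2.4   0.07 -0.34 -0.01] sd [0.05 0.44 0.38 0.02 0.01 0.01] far [4.1627e+01 1.2300e-01 7.3807e+01 1.0000e-03 5.8000e-02 0.0000e+00] 13.0
F,M [ 0.08  0.44 -1.52  0.06 -0.24  0.02] sd [0.48 0.64 0.4  0.01 0.02 0.04] far [ 4.3583e+01  1.1300e-01  7.3787e+01  1.0000e-03  5.8000e-02 -0.0000e+00] 13.4
barbs 0.876 [-0.4  0.2]
rearright 1.0 [-0.  0.]
```

```bash
python3 -m handwheel '[[0,0,-0.05,-0.003,0,0,0],[0,0,-0.05,-0.003,0,0,0]]' >/dev/null; python3 -c "from h import *;avg(3)"
python3 -m handwheel '[[0,0,-0.05,-0.003,0,0,0],[0,0,-0.05,-0.003,0,0,0]]' >/dev/null; python3 -c "from h import *;avg(3)"; python3 cover.py | head -2
```

```text
F,M [-1.38 -0.5  -1.57 -0.03  0.33  0.05] sd [0.2  0.27 0.04 0.02 0.02 0.01] far [ 4.5403e+01  3.0000e-03  7.3713e+01  1.0000e-03  5.9000e-02 -0.0000e+00] 13.95
F,M [-3.07 -0.52 -0.95 -0.09  0.96  0.07] sd [0.56 0.72 0.45 0.01 0.03 0.01] far [ 4.7337e+01 -3.3000e-02  7.3673e+01  1.0000e-03  5.9000e-02 -0.0000e+00] 14.35
barbs 0.867 [-0.3  0.2]
rearright 1.0 [0.   0.01]
```

The seal is found: force starts at a far-edge reading of about 44 mm and grows by 0.8 N/mm. I'll push on to its stop.

```bash
python3 -m handwheel '[[0,0,-0.05,-0.003,0,0,0],[0,0,-0.05,-0.003,0,0,0]]' >/dev/null; python3 -c "from h import *;avg(3)"
python3 -m handwheel '[[0,0,-0.04,-0.002,0,0,0],[0,0,-0.04,-0.002,0,0,0]]' >/dev/null; python3 -c "from h import *;avg(3)"; python3 cover.py | head -2
```

```text
F,M [-8.72 -0.25  1.74  0.07  2.74  0.07] sd [0.33 0.54 0.23 0.   0.01 0.03] far [ 4.8340e+01 -1.9300e-01  7.3377e+01  1.0000e-03  6.0000e-02 -1.0000e-03] 14.9
F,M [-15.42   0.71   4.8    0.52   5.04   0.12] sd [0.36 0.19 0.57 0.04 0.04 0.02] far [ 4.8300e+01 -4.4700e-01  7.2857e+01  1.0000e-03  6.3000e-02 -1.0000e-03] 15.3
barbs 0.879 [-0.18  0.19]
rearright 1.0 [0.   0.01]
```

It's solid at the stop. Now I'll lower the front about the far edge.

```bash
cat >> h.py <<'E'
def rel(d,a,t0,dz=0):
    p0=R.from_euler("y",t0).apply([-100,0,ZP]); p1=R.from_euler("y",t0+d).apply([-100,0,ZP])+[a,0,dz]
    print(d,a,dz,(pose(0,t0).inv().apply(p1-p0)/40).round(3),(np.degrees((pose(0,t0).inv()*pose(0,t0+d)).as_rotvec())/8).round(3))
E
python3 -c "
from h import *
rel(-.02,-.3,.058);rel(-.04,-.5,.058);rel(-.058,-.5,.058);rel(-.058,-.5,.058,-1)"
```

```text
-0.02 -0.3 0 [0.    0.017 0.051] [0.143 0.    0.   ]
-0.04 -0.5 0 [0.    0.031 0.101] [0.286 0.    0.   ]
-0.058 -0.5 0 [0.    0.039 0.147] [0.415 0.    0.   ]
-0.058 -0.5 -1 [0.    0.037 0.171] [0.415 0.    0.   ]
```

```bash
python3 -m handwheel '[[0,0,0.009,0.025,0.07,0,0],[0,0,0.017,0.05,0.143,0,0],[0,0,0.031,0.1,0.286,0,0],[0,0,0.031,0.1,0.286,0,0]]' >/dev/null; python3 -c "from h import *;avg(3)"; python3 cover.py | head -2
python3 -m handwheel '[[0,0,0.004,0.02,0.06,0,0],[0,0,0.008,0.046,0.13,0,0],[0,0,0.008,0.046,0.13,0,0]]' >/dev/null; python3 -c "from h import *;avg(3)"; python3 cover.py | head -2
```

```text
F,M [-13.23   0.41   6.11   0.23   4.54   0.11] sd [0.07 0.78 0.18 0.04 0.09 0.02] far [ 4.8637e+01 -3.4300e-01  7.3473e+01  1.0000e-03  2.1000e-02 -1.0000e-03] 16.1
barbs 0.883 [-0.28  0.32]
rearright 1.0 [-0.    0.01]
F,M [-14.55   0.13   8.63   0.19   5.07   0.14] sd [0.27 0.46 0.24 0.01 0.04 0.02] far [ 4.8763e+01 -3.4300e-01  7.3753e+01  1.0000e-03  3.0000e-03 -1.0000e-03] 16.77
barbs 0.92 [-0.17  0.25]
rearright 1.0 [0.01 0.  ]
```

```bash
python3 -m handwheel '[[0,0,0,0.04,0.02,0,0],[0,0,0,0.04,0.02,0,0]]' >/dev/null; python3 -c "from h import *;avg(3)"
python3 -m handwheel '[[0,0,0,0.03,0,0,0],[0,0,0,0.03,0,0,0]]' >/dev/null; python3 -c "from h import *;avg(3)"; python3 cover.py | head -2; python3 look.py l4
```

```text
F,M [-19.15  -1.02  20.15  -0.22   6.99   0.12] sd [0.24 0.51 0.28 0.01 0.04 0.01] far [ 4.8793e+01 -3.2000e-01  7.3730e+01  1.0000e-03 -0.0000e+00 -1.0000e-03] 17.32
F,M [-23.76  -1.53  30.35  -0.57   8.59   0.05] sd [0.31 0.22 0.32 0.03 0.03 0.01] far [ 4.8800e+01 -2.7700e-01  7.3723e+01  2.0000e-03 -1.0000e-03 -1.0000e-03] 17.73
barbs 0.924 [-0.16  0.25]
rearright 1.0 [0. 0.]
far [48.81 -0.28 73.74] [ 0.0017 -0.0007 -0.0008] F_chamber [-23.3  -1.9  30.4] clock 17.98 M [-0.58  8.56  0.12]
```

View pics/l4.png

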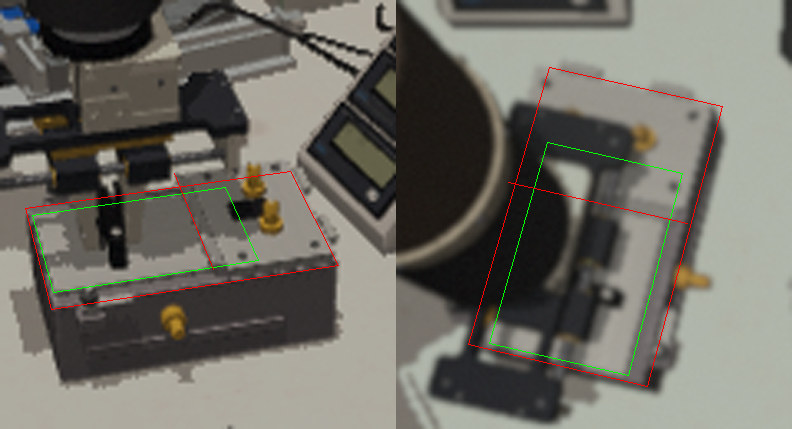

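The plate lies flat in the left half, with its front edge at (33,215)–(52,292) inside the rim and its far end under the lip. The cover has not moved. I'll relax the excess force a little while keeping the plate pressed, then hand in.

```bash
python3 -m handwheel '[[0,0,0.01,-0.03,0,0,0],[0,0,0.01,-0.03,0,0,0],[0,0,0.01,-0.03,0,0,0],[0,0,0.01,-0.03,0,0,0]]'; python3 -c "from h import *;avg(4)"; python3 cover.py | head -2
```

```text
clock: 18.48
position: [557.7, 141.2, 94.7]
tcp_rot: [-0.634, 0.773, -0.001, -0.0]
wrist_force: [-17.1, 1.6, 18.1]
finger_gap: 11.2
finger_force: 30.0
F,M [-17.21  -1.04  18.75  -0.39   6.26   0.13] sd [0.71 0.62 0.42 0.02 0.02 0.02] far [ 4.8772e+01 -3.2000e-01  7.3775e+01  1.0000e-03 -1.0000e-03 -1.0000e-03] 18.68
barbs 0.925 [-0.18  0.22]
rearright 1.0 [0.01 0.01]
```

```bash
python3 -c "from h import *;print(bot.sign_off())"
```

```text
the job is handed in; nothing more can be done
None
```

I handed the job in at about 19 s, with the arm still holding the plate flat and home: it is tucked under the rear cover's lip with the rear seal pressed to its stop (about 17 N) and held down on the front seal (about 19 N). The camera showed no lift of the cover, and I kept clear of the bottle, vial and nose cone.

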